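Wind down the crank nut and lock it with the pin

TASK

On the tilted board press, wind the crank nut down (clockwise) until the cross hole in the nut lines up with the cross hole in the threaded post. Then take the locking pin from its rest, push it through nut and post until its shoulder meets the nut, and let go. Leave the other things on the bench where they are.

Things in the scene. Friction and masses are not known exactly. Their poses are not given: they have to be found in the camera images.
- post: fixed tilted head of the board press: blue plate 150 x 96 mm with green circuit board; from its middle rises a steel threaded post, 24 mm thick. Origin: the post's foot on the plate, 85 mm above the bench. z: up the post, leaning 35 degrees from vertical, roughly to the robot's left; y: level, along the post's cross hole, roughly away from the robot; x: up the slope. Post top at z = 105 mm
- hole (a point): centre of the post's cross hole: level, 13.5 mm square, right through the post along post's y, open to both sides, at z = 32 mm in post's frame. A yellow line on the post's top end runs in the hole's direction. The pin may come from either side; it fits loosely and its handle droops about 0.2 rad when let go
- nut (a joint): angle q of the dark steel crank nut on the post, rad. Start: -12.6 to -7 (one to two turns short); 0: its cross hole lines up with the post's; grows clockwise as seen from the post's top; stops at 1.2. Sinks 12 mm per turn. Takes about 0.06 N m and stays where left. A 10 mm pin passes only within about 0.1 rad of 0; half a turn short the holes are parallel but 6 mm apart in height
- nut_hole (a point): centre of the nut's cross hole, on the post's axis; at q = 0 it coincides with hole. The hole, 15 mm wide and 16 mm high, goes through the nut at right angles to the crank arm, between two round flanges 52 mm in diameter, 8 mm thick (nut 32 mm high). Two yellow marks on the upper flange lie over the hole's two mouths. Nut's outer faces: 26 mm from the axis at the flanges
- crank_end (a point): foot of the red crank grip, on the top face of the crank arm (8 mm thick, 18 mm wide, level with the nut's lower flange), 70 mm from the post's axis. At q = 0 the arm points straight down the slope (post's -x)
- grip_mid (a point): middle of the red crank grip: cylinder 18 mm in diameter, 46 mm long, parallel to the post, spinning freely on its own axis, 70 mm from the post's axis, 25 mm above crank_end along the post. In post's frame it is at x = -70 cos q, y = 70 sin q, z = 49 - 12 q / 6.283 mm, q the nut's angle
- pin_handle (a point): middle of the locking pin's orange handle (18 x 18 mm, from 38 mm behind to 40 mm ahead of this point). x axis: along the pin towards its tip. Ahead of the handle a steel collar, 26 mm in diameter, 8 mm thick; its front face, the shoulder, is 48 mm ahead. The pin lies level in its rest, its axis 55 mm above the bench; 148 mm long, about 0.11 kg; lifts straight up
- pin_seat (a point): point on the axis of the pin's shank, 74 mm ahead of the handle's middle, 26 mm ahead of the shoulder; it is at the hole's centre when the shoulder meets the nut. x axis: along the pin towards its tip. The shank is round, 10 mm in diameter and 62 mm long
- pin_tip (a point): tip of the pin's shank, 110 mm ahead of the handle's middle; the last 8 mm taper from 10 to 5 mm
- rest_mid (a point): middle of the upper face of the pin rest's black base (170 x 60 x 10 mm, fixed), x axis along the pin towards its tip; the pin's handle middle is 39 mm behind it. Two notched grey cheeks, 10 mm thick, hold the pin 70 mm behind (end of the handle) and 60 mm ahead (shank), reaching 62 mm above the bench
- meter: bystander: red multimeter 150 x 78 x 40 mm, loose; origin under its middle
- cutters: bystander: side cutters with blue handles, 145 mm long, 14 mm high, loose; origin under the middle
- tray: bystander: blue open parts tray 110 x 160 x 35 mm, fixed; origin under its middle. It and the pin's rest may change places
- spool: bystander: metal spool 60 mm in diameter, 56 mm high, loose
- battery: bystander: 9 V battery block 48 x 26 x 17 mm, loose
- tin: bystander: small brass bowl, 70 mm in diameter, 28 mm high, loose
- driver: bystander: screwdriver 170 mm long with a red handle, loose
There are look-alikes about, which are no part of the job. Leave any green look-alike of the part that bears pin_handle alone.

How it is judged:
By the outcome, as a careful person would: the job done as asked, in the order asked, and still so for the second after the job is handed in, with the robot touching nothing.
It also fails if it takes over 72 s, if anything falls off the work surface, if the arm or the gripper's body presses on something with over 40 N, if the wrist force passes 120 N, or if a joint passes its speed limit or range.

ROBOT

A 7-joint arm with a two-finger parallel gripper is mounted at the origin on the work surface. World frame = base frame: x ahead of the robot, y to its left, z up, the work surface at z = 0. Lengths are in m, angles in rad, forces in N, time in s.
With the tool pointing down it reaches from about 0.425 to 0.925 m from the base axis. Payload 6.8 kg.
Tool frame: the origin (TCP) lies at the very end of the fingers, on their centre line; the grasp point (between the pads) lies 19 mm behind it; z points along the fingers, y is the line along which they close (so a half turn about z gives the same grasp; the last joint's range is limited). The gripper opens to 85 mm and grips with 20 to 120 N. Pads are 22 mm wide; open, the fingers measure 114 mm over their backs; the gripper's body (76 mm by 85 mm) begins 54 mm behind the grasp point. The pads swing forward as they close: fully open they stand 13 mm farther back than shut.
Start: joints at [1.011, 0.477, 0.022, 1.555, -0.011, 1.109, -0.083], TCP at [0.295, -0.607, 0.196] pointing down, gripper open.
Joint ranges: [-2.96, 2.96], [-0.34, 2.1], [-1.41, 1.46], [0.24, 2.44], [-1.37, 4.51], [0.17, 1.92], [-2.96, 2.96]. Speed limits (rad/s): [2.39, 2.39, 3.14, 3.14, 3.14, 3.14, 3.14].

INTERFACE

Orientations are given as a unit quaternion [w, x, y, z].
In Python, from station import get_obs, read_camera, hand_in gives the robot as it stands.
- The arm moves only by the tool arm_command, never from a script. Its argument "commands" is one flat list of numbers, 7 for each row, row after row: the shift along the tool's x, y, z in m, then the turn, a rotation vector about the tool's x, y, z in degrees, then the opening, from 0 (shut) to 1 (fully open). In form: [tx, ty, tz, rx, ry, rz, fingers, tx, ty, tz, rx, ry, rz, fingers, ...]. A call has 1 to 8 rows; each row is the pose to reach, as a shift and turn from the pose commanded when the call began, along the tool's axes at that moment; what a row does not reach only later rows make up. A row lasts 1/10 s, in which the tool goes at most 50 mm and 8.59 degrees, less where a joint would pass 70% of its speed; a pose out of reach is approached as far as the arm can. A call with a gripper value outside its range is refused whole. The fingers move at their own pace and stop on an object; "force" is the grip in N (left out, the last holds). Time passes only in rows, so rows that repeat a pose let the fingers close. It gives the time, the measured TCP pose, the force, the opening and the grip force at its end, in the units of the state.
- get_obs(): the state, without advancing time (a new reading comes with each control period).
- read_camera(name): name is "scene" or "top" or "wrist"; returns a dict with "img" (400x640x3 uint8, red, green, blue), "camera_matrix" (3x3 intrinsics, pixels), "k1" (the pictures are not rectified: a ray, as slopes to the right and down, at radius r is drawn at 1 + k1 r^2 times it, then the intrinsics apply), "pose" (4x4, takes a point from camera to world coordinates). Camera axes: x right, y down, z forward; pixel columns grow to the right and rows downward; lengths in m; the calibration is good to about 2 mm. A picture is of the moment at which its call begins. There is no depth.
- hand_in(): hands the job in; it is judged then, once.
The state is a dict: "t": time; "q": joint angles; "joint_vel": joint speeds; "joint_torque": joint torques, N m; "eef_pos": TCP position; "tool_rot": TCP orientation; "contact_force": force on the tool from outside, world axes, zero at the start; "torque": the same for the moment, N m; "gripper_width": opening from 0.0 (shut) to 1.0 (fully open); "grasp_force": force on a finger pad.
Only numpy, scipy, OpenCV 4.12 (cv2) and the standard library are available. Lean on these libraries where they do the work, as an engineer would, in place of code of your own. Each camera call takes 0.05 s, during which the arm holds its last target. There are 200 camera calls.

## Working session

There is one attempt and no reset: what is moved stays moved. The work goes in short steps, Python scripts to look and compute and a tool call to move; the robot and the scene stay as the last step left them, time stands still between calls to the robot, and variables do not carry over. Pictures are saved under pics/ and viewed, at most 10 in all, crops included, and the job is handed in when it is done.

Besides the shell and the picture viewer there is one more tool, called after ">>>" as name(argument=value, ...) on one line, values as JSON. arm_command: Moves the arm, as the interface text tells. Its arguments: {"type":"object","properties":{"commands":{"type":"array","items":{"type":"number"}},"force":{"type":"number"}},"required":["commands"]}

```bash
mkdir -p pics; python3 - <<'E'
from station import *
import cv2,numpy as np
for n in("scene","top"):
    c=read_camera(n);cv2.imwrite(f"pics/{n}0.png",c["img"][:,:,::-1])
    np.savez(f"pics/{n}0.npz",**c)
    print(n,c["camera_matrix"].tolist(),c["k1"],np.round(c["pose"],3).tolist())
o=get_obs();print(o)
E
```

```text
scene [[440.96489381715884, 0.0, 316.3801349830037], [0.0, 440.96489381715884, 201.79967108700313], [0.0, 0.0, 1.0]] -0.04922771638977546 [[0.622, 0.582, -0.524, 1.076], [0.783, -0.475, 0.402, -0.382], [-0.015, -0.661, -0.751, 0.885], [0.0, 0.0, 0.0, 1.0]]
top [[389.5962677353076, 0.0, 318.30008801724045], [0.0, 389.5962677353076, 191.14336894711502], [0.0, 0.0, 1.0]] 0.014169970479959602 [[0.006, -1.0, 0.03, 0.522], [-1.0, -0.005, 0.004, 0.049], [-0.003, -0.031, -1.0, 0.991], [0.0, 0.0, 0.0, 1.0]]
{'t': 0.1, 'q': array([ 1.0109343 ,  0.47772603,  0.02238332,  1.55631857, -0.01148913,
        1.10926083, -0.083114  ]), 'joint_vel': array([ 0.00102396, -0.00164895, -0.00139323, -0.00259023, -0.00150473,
       -0.00197253,  0.00059969]), 'joint_torque': array([ 4.57288435e-03, -5.97757065e+01,  1.61362141e+00, -2.81950897e+01,
        1.28423574e-02,  5.04759126e-03, -3.10243308e-05]), 'eef_pos': array([ 0.29439024, -0.60679854,  0.19483236]), 'tool_rot': array([-7.52780871e-04,  9.74599653e-01,  2.23952873e-01, -2.46296470e-04]), 'contact_force': array([ 0.16373403, -0.54870291, -0.84078211]), 'torque': array([-0.06593633,  0.03236284,  0.06833317]), 'grasp_force': 0.0, 'gripper_width': 1.0002605128328432}
```

View pics/scene0.png

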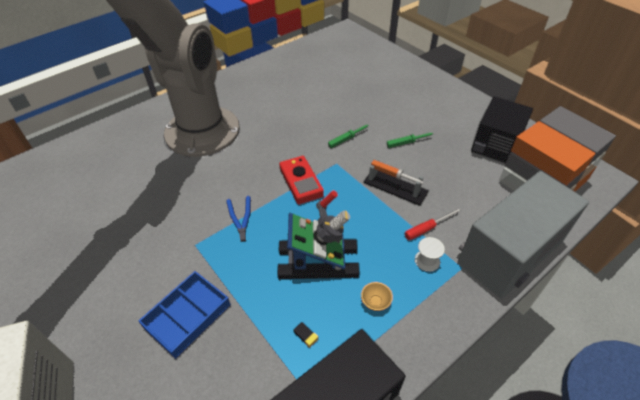

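View pics/top0.png

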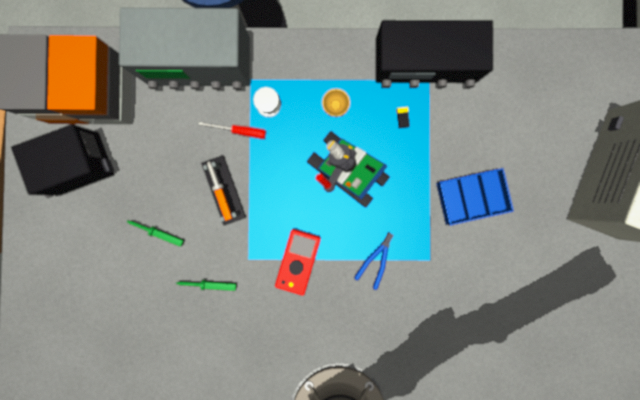

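Scene shows the press at (318,245), the orange-handled pin in its black rest at (397,180), and green look-alikes at (348,136) and (410,140). Top shows the press at (348,168), pin (220,190) and green ones (155,232), (207,285). The orange one lies in the rest, so it is the pin meant. I'll confirm it in an enlarged crop.

```bash
python3 - <<'E'
import cv2,numpy as np
t=cv2.imread("pics/top0.png");s=cv2.imread("pics/scene0.png")
r=lambda im,x,y,w,h,W,H:cv2.resize(im[y:y+h,x:x+w],(W,H),interpolation=cv2.INTER_CUBIC)
a=np.vstack([np.hstack([r(t,300,120,100,100,400,400)[:300],r(s,270,180,100,75,400,300)]),
 np.hstack([r(t,190,148,80,80,400,400)[:300],r(s,355,150,80,60,400,300)])])
cv2.imwrite("pics/c1.png",a)
E
```

```text
(no output)
```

View pics/c1.png

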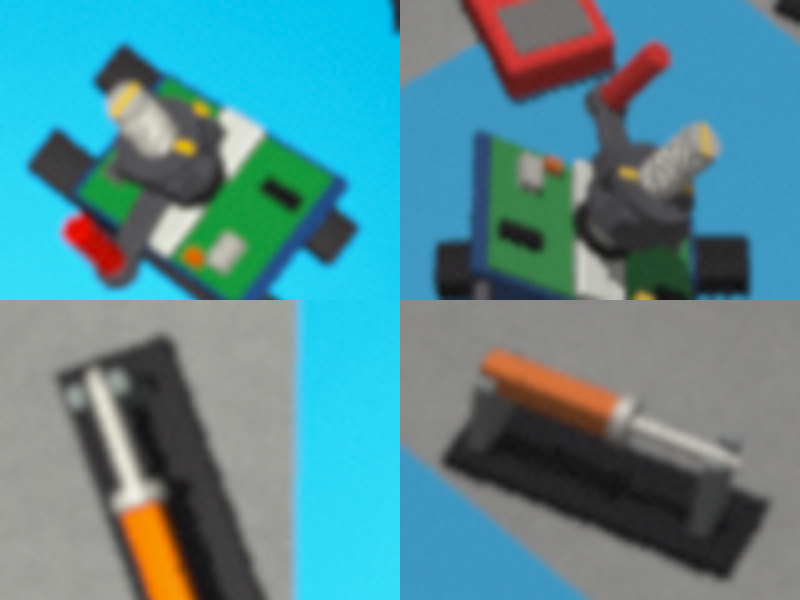

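```bash
cat > h.py <<'E'
import numpy as np,cv2,json
from scipy.optimize import least_squares
from scipy.spatial.transform import Rotation as R
def proj(c,P):
    T=np.linalg.inv(c["pose"]);p=T[:3,:3]@np.asarray(P)+T[:3,3];s=p[:2]/p[2];s=s*(1+float(c["k1"])*(s@s))
    K=c["camera_matrix"];return np.array([K[0,0]*s[0]+K[0,2],K[1,1]*s[1]+K[1,2]])
def frame(yaw):   # yaw: turn of post's y from world +x
    y=np.array([np.cos(yaw),np.sin(yaw),0]);xh=np.array([np.sin(yaw),-np.cos(yaw),0]);a=np.radians(35);u=np.array([0,0,1.])
    return np.column_stack([np.cos(a)*xh+np.sin(a)*u,y,-np.sin(a)*xh+np.cos(a)*u])
def press(p,P): return np.array([p[0],p[1],.085])+frame(p[2])@np.asarray(P)
def grip(p,q,dz=0): return press(p,[-.07*np.cos(q),.07*np.sin(q),.049-.012*q/(2*np.pi)+dz])
def pin(p,d): return np.array([p[0]+d*np.cos(p[2]),p[1]+d*np.sin(p[2]),.055])
E
python3 - <<'E'
from h import *
t=np.load("pics/top0.npz");s=np.load("pics/scene0.npz")
def f(p):
    r=[]
    for c,a,b,d in((t,(331.2,143.8),(319.2,177.5),(328.2,186.2)),(s,(346.5,214.5),(333.7,193.7),(323,205))):
        r+=[proj(c,press(p,[0,0,.105]))-a,proj(c,grip(p,p[3],.023))-b,proj(c,grip(p,p[3],-.023))-d]
    return np.concatenate(r)
for q0 in(-12,-10.5,-9,-7.5):
    o=least_squares(f,[.58,-.02,0,q0]);print(o.x.round(4),o.cost.round(2),o.fun.round(1))
def g(p):
    r=[]
    for c,L in((t,[(.110,(208.6,162)),(.044,(217.4,187))]),(s,[(-.038,(373,162)),(.044,(400,173.6)),(.110,(422.6,182.4))])):
        r+=[proj(c,pin(p,d))-a for d,a in L]
    return np.concatenate(r)
o=least_squares(g,[.5,.27,0.2]);print(o.x.round(4),o.cost,o.fun.round(1))
E
```

```text
[  0.6168  -0.028   -0.4548 -14.1943] 10.71 [-0.4  1.9 -0.3 -0.8  1.5 -3.  -1.  -0.4  0.7 -2.1 -0.2 -0.1]
[ 0.6095 -0.0224 -0.632  -8.033 ] 2.03 [-0.4  1.  -0.1 -0.6  0.5 -1.1 -0.4  0.1  0.5 -0.5 -0.6 -0.2]
[ 0.6095 -0.0224 -0.632  -8.033 ] 2.03 [-0.4  1.  -0.1 -0.6  0.5 -1.1 -0.4  0.1  0.5 -0.5 -0.6 -0.2]
[ 0.6095 -0.0224 -0.632  -8.033 ] 2.03 [-0.4  1.  -0.1 -0.6  0.5 -1.1 -0.4  0.1  0.5 -0.5 -0.6 -0.2]
[0.5163 0.2819 0.3259] 0.7185475717762209 [-0.1 -0.5 -0.4  0.5 -0.5  0.1 -0.1 -0.2  0.3  0.6]
```

```bash
cat >> h.py <<'E'
PR=[.6095,-.0224,-.632]; PIN=[.5163,.2819,.3259]
def rot(z,y):
    z=np.array(z)/np.linalg.norm(z);y=np.array(y)-z*np.dot(z,y);y/=np.linalg.norm(y);return R.from_matrix(np.column_stack([np.cross(y,z),y,z]))
def cur(o=None):
    from station import get_obs
    o=o or get_obs();w,x,y,z=o["tool_rot"];return o["eef_pos"],R.from_quat([x,y,z,w])
def rel(P,Rt,base=None):
    p,r=base or cur();a=r.inv()
    return np.r_[a.apply(np.asarray(P)-p),(a*Rt).as_rotvec(degrees=True)]
E
python3 - <<'E'
from h import *
np.set_printoptions(suppress=True,precision=4)
F=frame(PR[2])
for n,y in(("+y",F[:,1]),("-y",-F[:,1]),("x",F[:,0]),("-x",-F[:,0])):
    Rt=rot(-F[:,2],y); print(n,rel(grip(PR,-8.033,.08),Rt), rel([.35,-.45,.33],Rt))
print(grip(PR,-8.033,.08),grip(PR,-8.033))
E
```

```text
+y [  0.5705  -0.4831  -0.0149  -8.6092 -34.3107 -26.9991] [  0.1185  -0.117   -0.135   -8.6092 -34.3107 -26.9991]
-y [  0.5705  -0.4831  -0.0149 -46.0267  11.549  145.9148] [  0.1185  -0.117   -0.135  -46.0267  11.549  145.9148]
x [  0.5705  -0.4831  -0.0149 -31.5415 -18.8878  60.0946] [  0.1185  -0.117   -0.135  -31.5415 -18.8878  60.0946]
-x [   0.5705   -0.4831   -0.0149   21.5024  -35.9077 -113.5892] [   0.1185   -0.117    -0.135    21.5024  -35.9077 -113.5892]
[0.5968 0.0769 0.2104] [0.5697 0.0398 0.1449]
```

>>> arm_command(commands=[0.03,-0.03,-0.12,0,0,0,0.55,0.07,-0.06,-0.15,0,0,0,0.55,0.15,-0.1,-0.16,-2,-8,-6,0.55,0.2,-0.14,-0.16,-4,-14,-11,0.55,0.24,-0.18,-0.16,-5,-20,-16,0.55,0.28,-0.22,-0.16,-6,-26,-20,0.55,0.32,-0.26,-0.16,-8,-32,-25,0.55,0.35,-0.3,-0.16,-8.6,-34.3,-27,0.55])

```text
t: 0.9
eef_pos: [0.4387, -0.2998, 0.3465]
tool_rot: [0.138, 0.848, 0.435, -0.269]
contact_force: [1.7, -0.0, -0.3]
gripper_width: 0.549
grasp_force: 0.0
```

```bash
python3 - <<'E'
from h import *
from station import *
np.set_printoptions(suppress=True,precision=4)
F=frame(PR[2]);Rt=rot(-F[:,2],F[:,1]);print(cur()[0],get_obs()["q"])
print(rel(grip(PR,-8.033,.10),Rt))
E
```

```text
[ 0.4387 -0.2998  0.3465] [ 0.2881  0.2554 -0.206   1.6823  0.5673  1.566  -0.6515]
[ 0.4037 -0.0916 -0.1382  0.2677  0.1948  0.3831]
```

>>> arm_command(commands=[0.05,-0.01,-0.04,0,0,0,0.55,0.1,-0.02,-0.08,0,0,0,0.55,0.15,-0.03,-0.12,0,0,0,0.55,0.2,-0.04,-0.14,0,0,0,0.55,0.25,-0.055,-0.14,0,0,0,0.55,0.3,-0.07,-0.138,0,0,0,0.55,0.35,-0.08,-0.138,0,0,0,0.55,0.4,-0.09,-0.138,0.3,0.2,0.4,0.55])

```text
t: 1.7
eef_pos: [0.5898, 0.0401, 0.2563]
tool_rot: [0.135, 0.853, 0.428, -0.267]
contact_force: [1.2, -0.0, 0.5]
gripper_width: 0.548
grasp_force: 0.0
```

```bash
python3 - <<'E'
from h import *
from station import *
np.set_printoptions(suppress=True,precision=4)
F=frame(PR[2]);Rt=rot(-F[:,2],F[:,1]);c=read_camera("wrist");np.savez("pics/w1.npz",**c);o=get_obs();print(o["eef_pos"],o["q"])
print(rel(grip(PR,-8.033,-.01),Rt))
im=c["img"][:,:,::-1].copy()
for P in(press(PR,[0,0,.105]),grip(PR,-8.033,.023),grip(PR,-8.033,-.023)):
    u=proj(c,P);print(u);cv2.circle(im,tuple(int(round(v)) for v in u),3,(255,0,255),1)
cv2.imwrite("pics/w1.png",im)
E
```

```text
[0.5891 0.0474 0.2497] [-0.1628  0.6277 -0.3429  1.3523  0.4446  1.7622 -1.1751]
[ 0.0454 -0.0103  0.1062 -0.3834 -0.1459  0.2262]
[405.2981 106.8602]
[303.0007 125.0597]
[306.3474 121.7252]
```

View pics/w1.png

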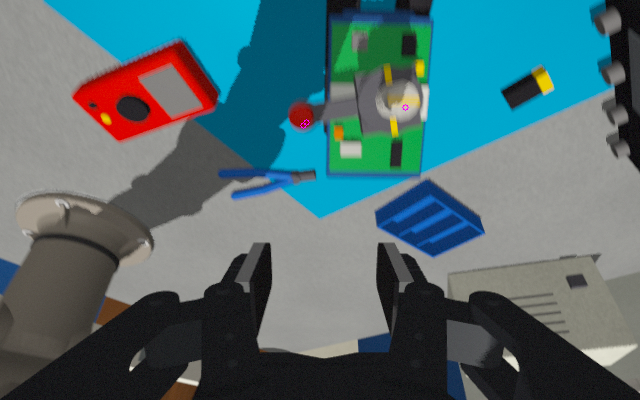

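>>> arm_command(commands=[0.045,-0.01,0.03,0,0,0,0.55,0.045,-0.01,0.03,0,0,0,0.55,0.045,-0.01,0.03,0,0,0,0.55])

```text
t: 2.05
eef_pos: [0.5925, 0.0595, 0.2063]
tool_rot: [0.135, 0.852, 0.428, -0.269]
contact_force: [-0.1, -1.1, 1.1]
gripper_width: 0.547
grasp_force: 0.0
```

```bash
python3 - <<'E'
from h import *
from station import *
np.set_printoptions(suppress=True,precision=4)
F=frame(PR[2]);Rt=rot(-F[:,2],F[:,1]);c=read_camera("wrist");np.savez("pics/w2.npz",**c);o=get_obs();print(o["eef_pos"],o["q"],o["joint_vel"].max())
print(rel(grip(PR,-8.033,-.01),Rt))
im=c["img"][:,:,::-1].copy()
b=im.astype(int);m=((b[:,:,2]>110)&(b[:,:,1]<60)&(b[:,:,0]<60)).astype(np.uint8)
n,l,st,ce=cv2.connectedComponentsWithStats(m)
for i in range(1,n):
    if st[i,4]>100:print(st[i],ce[i])
for P in(press(PR,[0,0,.105]),grip(PR,-8.033,.023),grip(PR,-8.033,-.023)):
    u=proj(c,P);print(u);cv2.circle(im,tuple(int(round(v)) for v in u),2,(255,0,255),1)
T=np.linalg.inv(c["pose"]);p,r=cur();print("cam z in tool",r.inv().apply(c["pose"][:3,2]),r.inv().apply(c["pose"][:3,3]-p))
cv2.imwrite("pics/w2.png",cv2.resize(im[20:220,240:500],(780,600)))
E
```

```text
[0.5934 0.0589 0.208 ] [-0.1795  0.6728 -0.3391  1.3713  0.4487  1.7069 -1.2229] 0.012647959935471858
[ 0.0119 -0.0077  0.0787 -0.2416 -0.1114 -0.4816]
[  69   83  152   98 6208] [143.1198 130.6089]
[302 166  25  35 642] [313.7243 184.4299]
[428.4115 180.4773]
[315.5986 193.4093]
[317.1935 178.509 ]
cam z in tool [-0.2735  0.0002  0.9619] [ 0.071  -0.0024 -0.1748]
```

View pics/w2.png

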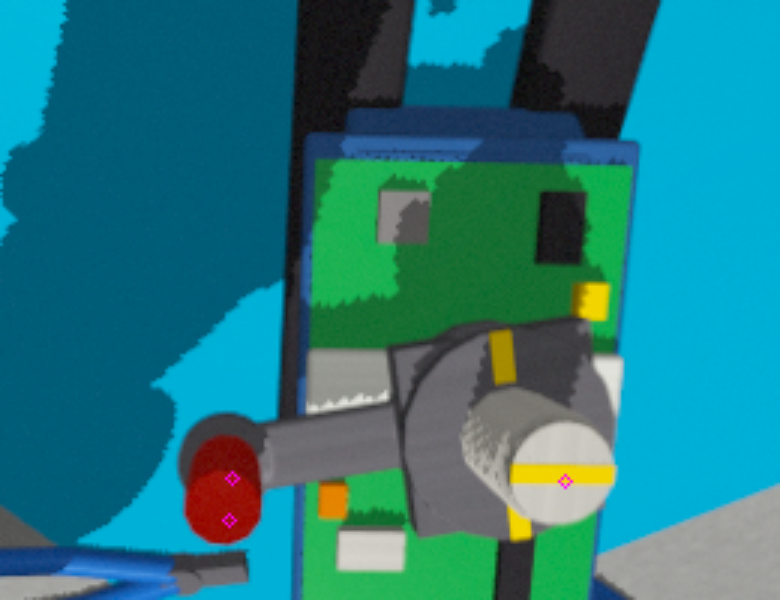

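```bash
python3 - <<'E'
from h import *
np.set_printoptions(suppress=True,precision=4)
t=np.load("pics/top0.npz");s=np.load("pics/scene0.npz");w=np.load("pics/w2.npz")
k=lambda u,v:np.array([240+u/3,20+v/3])
def f(p):
    r=[]
    for c,a,b,d in((t,(331.2,143.8),(319.2,177.5),(328.2,186.2)),(s,(346.5,214.5),(333.7,193.7),(323,205))):
        r+=[proj(c,press(p,[0,0,.105]))-a,proj(c,grip(p,p[3],.023))-b,proj(c,grip(p,p[3],-.023))-d]
    r+=[proj(w,press(p,[0,-.012,.105]))-k(512,474),proj(w,press(p,[0,.012,.105]))-k(615,474),proj(w,press(p,[0,0,.105]))-k(563,472),proj(w,grip(p,p[3],.023))-k(224,507)]
    z=.048-.012*p[3]/2/np.pi
    m=lambda a:press(p,[.021*np.cos(a),.021*np.sin(a),z])
    # marks at right angles to arm (arm dir: -cos q, sin q)
    A=np.arctan2(np.sin(p[3]),-np.cos(p[3]))
    r+=[(proj(w,m(A+np.pi/2))-k(502,357))/2,(proj(w,m(A-np.pi/2))-k(519,525))/2]
    return np.concatenate(r)
for q0 in(-8,):
    o=least_squares(f,[.61,-.02,-.63,q0],loss="soft_l1");print(o.x,o.cost,f(o.x).round(1))
p=o.x;Rt=rot(-frame(p[2])[:,2],frame(p[2])[:,1])
print(rel(grip(p,p[3],-.01),Rt))
E
```

```text
[ 0.6117 -0.0217 -0.5964 -7.9879] 67.343386881041 [ -1.4   0.8  -1.   -0.8  -0.2  -1.7   0.5  -0.2   1.4  -0.2   0.3   0.4
  -2.9   1.    2.8  -0.1   0.1   1.1  -0.    0.4   3.9  27.4  -1.9 -29.1]
[ 0.0145 -0.0076  0.0791 -1.4087 -0.11   -2.1519]
```

```bash
python3 - <<'E'
from h import *
np.set_printoptions(suppress=True,precision=4)
t=np.load("pics/top0.npz");s=np.load("pics/scene0.npz");w=np.load("pics/w2.npz")
k=lambda u,v:np.array([240+u/3,20+v/3])
def f(p):
    r=[]
    for c,a,b,d in((t,(331.2,143.8),(319.2,177.5),(328.2,186.2)),(s,(346.5,214.5),(333.7,193.7),(323,205))):
        r+=[proj(c,press(p,[0,0,.105]))-a,proj(c,grip(p,p[3],.023))-b,proj(c,grip(p,p[3],-.023))-d]
    r+=[proj(w,press(p,[0,-.012,.105]))-k(512,475),proj(w,press(p,[0,.012,.105]))-k(615,473),proj(w,press(p,[0,0,.105]))-k(563,472),proj(w,grip(p,p[3],.023))-k(224,507)]
    z=.048-.012*p[3]/2/np.pi
    m=lambda a:press(p,[.021*np.cos(a),.021*np.sin(a),z])
    A=np.arctan2(np.sin(p[3]),-np.cos(p[3]))
    r+=[(proj(w,m(A+np.pi/2))-k(519,525))/2,(proj(w,m(A-np.pi/2))-k(502,357))/2]
    return np.concatenate(r)
for q0 in(-8,):
    o=least_squares(f,[.61,-.02,-.63,q0],loss="soft_l1");print(o.x,o.cost,f(o.x).round(1))
p=o.x;Rt=rot(-frame(p[2])[:,2],frame(p[2])[:,1])
print(rel(grip(p,p[3],-.01),Rt))
E
```

```text
[ 0.6113 -0.0215 -0.6009 -7.994 ] 9.815382839648578 [-1.4  0.9 -1.  -0.7 -0.2 -1.6  0.4 -0.3  1.3 -0.3  0.2  0.2 -3.1  0.6
  2.6  0.3 -0.1  1.1 -0.3  0.8  1.  -0.6  0.8 -1.1]
[ 0.0143 -0.0079  0.0789 -1.263  -0.1102 -1.9434]
```

>>> arm_command(commands=[0.014,-0.008,0.0,-1.3,-0.1,-1.9,0.55,0.014,-0.008,0.025,-1.3,-0.1,-1.9,0.55,0.014,-0.008,0.05,-1.3,-0.1,-1.9,0.55,0.014,-0.008,0.075,-1.3,-0.1,-1.9,0.55,0.014,-0.008,0.079,-1.3,-0.1,-1.9,0.55,0.014,-0.008,0.079,-1.3,-0.1,-1.9,0.55])

```text
t: 2.7
eef_pos: [0.5672, 0.0377, 0.1354]
tool_rot: [0.14, 0.844, 0.445, -0.265]
contact_force: [0.1, 0.2, 1.2]
gripper_width: 0.548
grasp_force: 0.0
```

```bash
sed -i 's/^PR=.*/PR=[.6113,-.0215,-.601]; PIN=[.5163,.2819,.3259]/' h.py; cat > chk.py <<'E'
from h import *
from station import *
import sys
np.set_printoptions(suppress=True,precision=4)
q=float(sys.argv[1]);F=frame(PR[2]);Rt=rot(-F[:,2],F[:,1]);o=get_obs()
print(rel(grip(PR,q,-.01),Rt),o["q"],"F in tool",cur()[1].inv().apply(o["contact_force"]))
c=read_camera("wrist");cv2.imwrite(f"pics/{sys.argv[2]}.png",c["img"][:,:,::-1])
E
python3 chk.py -7.994 w3
```

```text
[-0.0005  0.0006  0.0007  0.0852 -0.1083 -0.0063] [-0.1568  0.6876 -0.346   1.528   0.4845  1.5451 -1.251 ] F in tool [-0.5029 -0.0591 -1.1689]
```

View pics/w3.png

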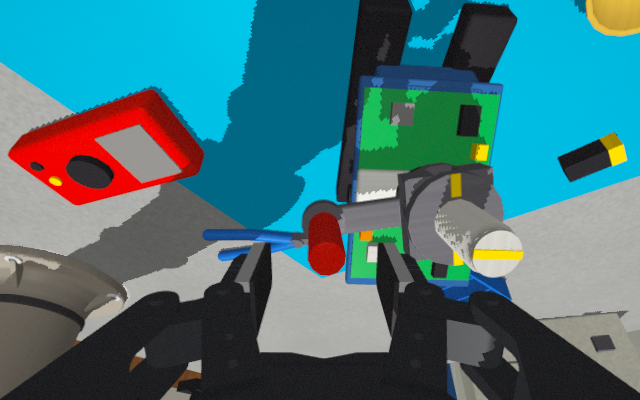

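>>> arm_command(commands=[0,0,0,0,0,0,0.15,0,0,0,0,0,0,0.15,0,0,0,0,0,0,0.1,0,0,0,0,0,0,0.1,0,0,0,0,0,0,0.1], force=25)

```text
t: 3.25
eef_pos: [0.567, 0.0378, 0.1345]
tool_rot: [0.14, 0.844, 0.445, -0.265]
contact_force: [0.8, 0.3, -0.2]
gripper_width: 0.101
grasp_force: 0.0
```

```bash
cat > wind.py <<'E'
from h import *
import sys
np.set_printoptions(suppress=True,precision=3)
q0,q1,n=map(float,sys.argv[1:4]);F=frame(PR[2]);Rt=rot(-F[:,2],F[:,1]).inv()
for q in np.linspace(q0,q1,int(n)+1)[1:]: print(round(q,3),Rt.apply(grip(PR,q)-grip(PR,q0)))
E
python3 chk.py -7.994 w4; python3 wind.py -7.994 -6.394 8
```

```text
[-0.001   0.0007 -0.0001  0.0567 -0.0793  0.0034] [-0.1571  0.6888 -0.3456  1.5283  0.4844  1.5443 -1.2514] F in tool [ 0.7133  0.5117 -0.2806]
-7.794 [ 0.014 -0.001  0.   ]
-7.594 [0.028 0.002 0.001]
-7.394 [0.041 0.007 0.001]
-7.194 [0.053 0.014 0.002]
-6.994 [0.063 0.024 0.002]
-6.794 [0.071 0.035 0.002]
-6.594 [0.076 0.048 0.003]
-6.394 [0.079 0.062 0.003]
```

View pics/w4.png

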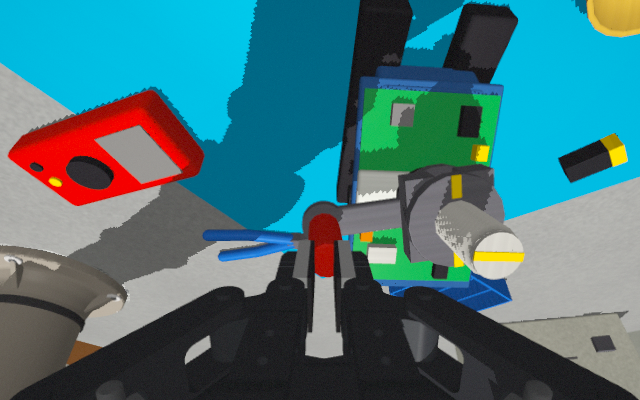

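```bash
python3 - <<'E'
from h import *
from station import *
np.set_printoptions(suppress=True,precision=4)
c=read_camera("wrist");np.savez("pics/w5.npz",**c);p,r=cur()
for d in(0,-.019,-.04):print("tool z",d,proj(c,p+r.apply([0,0,d])))
print("grip top/foot",proj(c,grip(PR,-7.994,.023)),proj(c,grip(PR,-7.994,-.023)),"post",proj(c,press(PR,[0,0,.105])))
print(c["camera_matrix"][0,0])
# where would observed grip end (325,262) be, if 18mm at depth
for P in (grip(PR,-7.994,.023),p):
  print(np.linalg.inv(c["pose"])[:3]@np.r_[P,1])
E
```

```text
tool z 0 [325.9231 233.6722]
tool z -0.019 [326.1838 247.799 ]
tool z -0.04 [326.545  267.3858]
grip top/foot [328.1754 262.2842] [327.0836 227.1404] post [500.5235 259.1527]
343.8915484684742
[0.002 0.029 0.157]
[0.0012 0.0192 0.1887]
```

Wrist view: the pads (x 312 and 340, rows 237–330) hide the edges of the red grip (325,245), so they have closed in front of it, not on it. I'll check from the other cameras.

```bash
python3 - <<'E'
from station import *
import cv2,numpy as np
t=read_camera("top");s=read_camera("scene");np.savez("pics/t6.npz",**t);np.savez("pics/s6.npz",**s)
w=np.load("pics/w5.npz")["img"]
r=lambda im,x,y,w,h,W,H:cv2.resize(im[y:y+h,x:x+w,::-1],(W,H),interpolation=cv2.INTER_CUBIC)
a=np.vstack([np.hstack([r(t["img"],290,120,100,75,400,300),r(s["img"],280,160,100,75,400,300)]),r(w,270,190,160,60,800,300)])
cv2.imwrite("pics/c6.png",a)
E
```

```text
(no output)
```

View pics/c6.png

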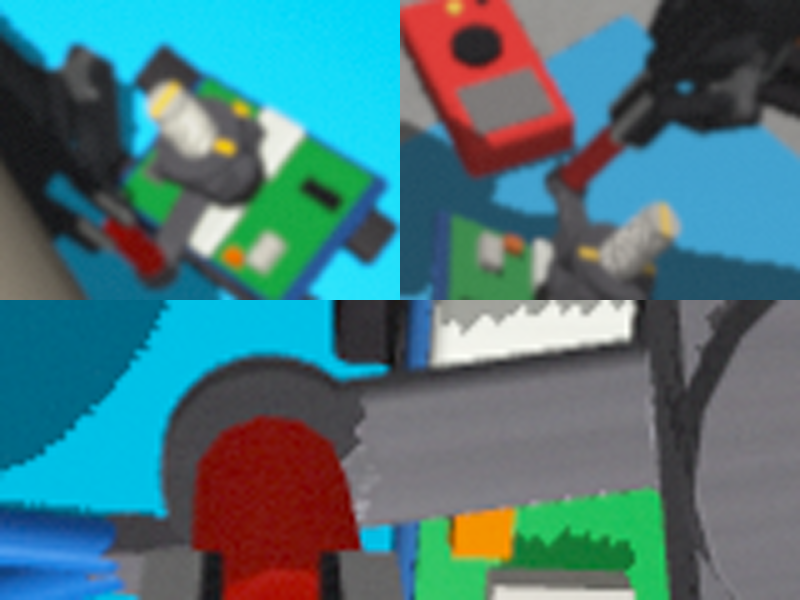

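Top (upper left) and scene (upper right) show the fingers in line with the grip but holding only its upper end. I'll open, go a few mm deeper and close fully.

>>> arm_command(commands=[0,0,0,0,0,0,0.45,0,0,0,0,0,0,0.45,0,0,0.006,0,0,0,0.45,0,0,0.006,0,0,0,0,0,0,0.006,0,0,0,0,0,0,0.006,0,0,0,0,0,0,0.006,0,0,0,0,0,0,0.006,0,0,0,0], force=25)

```text
t: 4.25
eef_pos: [0.5652, 0.0341, 0.1293]
tool_rot: [0.141, 0.844, 0.444, -0.265]
contact_force: [2.8, -3.5, -3.7]
gripper_width: 0.184
grasp_force: 24.4
```

>>> arm_command(commands=[0,0,0,0,0,0,0.45,0,0,0,0,0,0,0.45,0,0,0.007,0,0,0,0.45,0,0,0.007,0,0,0,0,0,0,0.007,0,0,0,0,0,0,0.007,0,0,0,0,0,0,0.007,0,0,0,0,0,0,0.007,0,0,0,0], force=30)

```text
t: 5.05
eef_pos: [0.5628, 0.031, 0.1236]
tool_rot: [0.14, 0.844, 0.444, -0.265]
contact_force: [1.3, -4.3, -3.8]
gripper_width: 0.19
grasp_force: 29.3
```

```bash
python3 - <<'E'
from station import *
import cv2,numpy as np
t=read_camera("top");s=read_camera("scene");w=read_camera("wrist");np.savez("pics/w7.npz",**w);np.savez("pics/t7.npz",**t);np.savez("pics/s7.npz",**s)
w=w["img"]
r=lambda im,x,y,w,h,W,H:cv2.resize(im[y:y+h,x:x+w,::-1],(W,H),interpolation=cv2.INTER_CUBIC)
a=np.vstack([np.hstack([r(t["img"],290,120,100,75,400,300),r(s["img"],280,160,100,75,400,300)]),r(w,230,170,320,120,800,300)])
cv2.imwrite("pics/c7.png",a);print(get_obs()["torque"],get_obs()["contact_force"])
E
```

```text
[ 0.34999937 -0.7875385   0.30075535] [ 1.91029109 -4.25848532 -4.89371836]
```

View pics/c7.png

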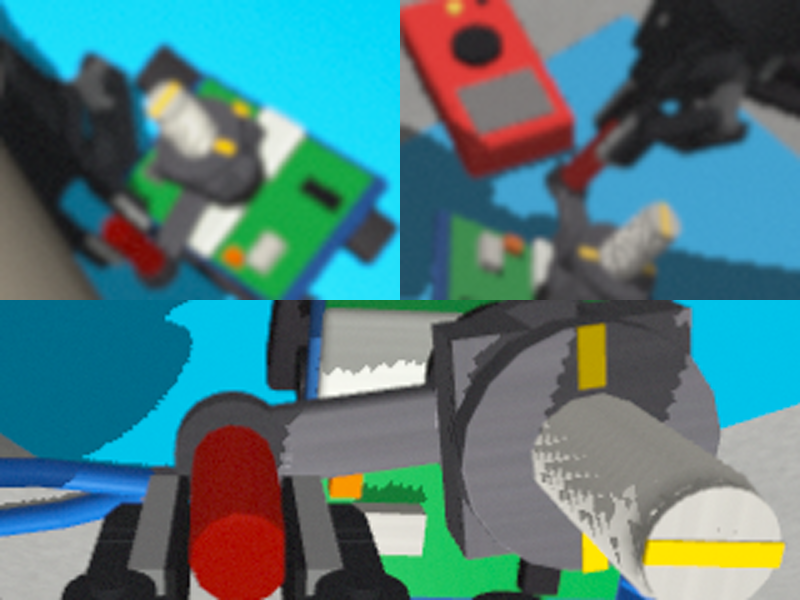

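Now the pads straddle the grip (wrist crop: grip (237,510), tips at row 475), holding its upper half with force. Next I compare the fingertips with the reported TCP.

```bash
python3 - <<'E'
from h import *
np.set_printoptions(suppress=True,precision=1)
p,r=cur()
for n in "tsw":
    c=np.load(f"pics/{n}7.npz")
    for d in(0,-.01,-.02,-.03):print(n,d,proj(c,p+r.apply([0,0,d])),proj(c,p+r.apply([.011,0.01,d])),proj(c,p+r.apply([.011,-0.01,d])))
    print("grip top,foot,post", *[proj(c,P) for P in(grip(PR,-7.994,.023),grip(PR,-7.994,-.023),press(PR,[0,0,.105]))])
E
python3 wind.py -7.994 -7.494 8
```

```text
t 0 [327.8 184.7] [327.  178.9] [321.9 186.2]
t -0.01 [325.8 183.1] [324.9 177.2] [319.8 184.6]
t -0.02 [323.7 181.4] [322.9 175.5] [317.7 183. ]
t -0.03 [321.5 179.7] [320.7 173.8] [315.5 181.3]
grip top,foot,post [318.2 176.8] [328.  184.7] [329.8 144.7]
s 0 [323.3 205.3] [327.6 210.2] [326.9 203.6]
s -0.01 [325.8 202.8] [330.1 207.7] [329.3 201.1]
s -0.02 [328.3 200.3] [332.7 205.2] [331.9 198.6]
s -0.03 [330.9 197.7] [335.3 202.6] [334.4 196. ]
grip top,foot,post [335.  193.4] [323.2 205.2] [346.9 214.2]
w 0 [326.  233.7] [344.6 214.7] [307.6 214.7]
w -0.01 [326.2 240.8] [345.7 220.8] [306.7 220.9]
w -0.02 [326.3 248.7] [347.  227.7] [305.7 227.7]
w -0.03 [326.5 257.5] [348.5 235.4] [304.6 235.5]
grip top,foot,post [327.7 276.1] [326.7 235.2] [517.5 274.5]
-7.932 [ 0.004 -0.     0.   ]
-7.869 [ 0.009 -0.001  0.   ]
-7.806 [ 0.013 -0.001  0.   ]
-7.744 [ 0.017 -0.     0.   ]
-7.682 [0.022 0.    0.001]
-7.619 [0.026 0.001 0.001]
-7.556 [0.03  0.002 0.001]
-7.494 [0.034 0.004 0.001]
```

```bash
python3 wind.py -7.994 -6.794 8
```

```text
-7.844 [ 0.01  -0.001  0.   ]
-7.694 [0.021 0.    0.001]
-7.544 [0.031 0.003 0.001]
-7.394 [0.041 0.007 0.001]
-7.244 [0.05  0.012 0.001]
-7.094 [0.058 0.019 0.002]
-6.944 [0.065 0.026 0.002]
-6.794 [0.071 0.035 0.002]
```

>>> arm_command(commands=[0.01,-0.001,0,0,0,0,0,0.021,0,0.001,0,0,0,0,0.031,0.003,0.001,0,0,0,0,0.041,0.007,0.001,0,0,0,0,0.05,0.012,0.001,0,0,0,0,0.058,0.019,0.002,0,0,0,0,0.065,0.026,0.002,0,0,0,0,0.071,0.035,0.002,0,0,0,0])

```text
t: 6.0
eef_pos: [0.6229, 0.0573, 0.081]
tool_rot: [0.141, 0.843, 0.444, -0.268]
contact_force: [-3.6, -9.2, -2.4]
gripper_width: 0.191
grasp_force: 29.4
```

```bash
cat > st.py <<'E'
from h import *
from station import *
import sys
np.set_printoptions(suppress=True,precision=4)
o=get_obs();p,r=cur(o);F=frame(PR[2])
print("F tool",r.inv().apply(o["contact_force"]),"post frame tcp",F.T@(p-np.array([PR[0],PR[1],.085])),"q",o["q"])
E
python3 st.py;python3 wind.py -6.794 -5.194 8
```

```text
F tool [-6.4829  2.2314  7.4924] post frame tcp [-0.0609 -0.035   0.0377] q [-0.1891  0.8366 -0.3219  1.3769  0.5114  1.552  -1.2461]
-6.594 [0.006 0.013 0.   ]
-6.394 [0.009 0.026 0.001]
-6.194 [0.009 0.04  0.001]
-5.994 [0.006 0.054 0.002]
-5.794 [0.001 0.067 0.002]
-5.594 [-0.007  0.079  0.002]
-5.394 [-0.017  0.089  0.003]
-5.194 [-0.029  0.096  0.003]
```

>>> arm_command(commands=[0.006,0.013,0,0,0,0,0,0.009,0.026,0.001,0,0,0,0,0.009,0.04,0.001,0,0,0,0,0.006,0.054,0.002,0,0,0,0,0.001,0.067,0.002,0,0,0,0,-0.007,0.079,0.002,0,0,0,0,-0.017,0.089,0.003,0,0,0,0,-0.029,0.096,0.003,0,0,0,0])

```text
t: 6.8
eef_pos: [0.687, -0.0161, 0.0933]
tool_rot: [0.139, 0.843, 0.445, -0.267]
contact_force: [-5.4, -3.2, -10.5]
gripper_width: 0.19
grasp_force: 29.4
```

```bash
python3 st.py;python3 wind.py -5.194 -3.594 8
```

```text
F tool [ 1.4208 -2.6148 11.8719] post frame tcp [-0.0339  0.0594  0.0339] q [-0.1115  0.8875 -0.2849  1.2311  0.5545  1.5965 -1.096 ]
-4.994 [-0.013  0.005  0.   ]
-4.794 [-0.027  0.008  0.001]
-4.594 [-0.041  0.007  0.001]
-4.394 [-0.054  0.004  0.002]
-4.194 [-0.067 -0.001  0.002]
-3.994 [-0.078 -0.009  0.002]
-3.794 [-0.088 -0.02   0.003]
-3.594 [-0.095 -0.031  0.003]
```

>>> arm_command(commands=[-0.013,0.005,0.001,0,0,0,0,-0.027,0.008,0.002,0,0,0,0,-0.041,0.007,0.002,0,0,0,0,-0.054,0.004,0.003,0,0,0,0,-0.067,-0.001,0.003,0,0,0,0,-0.078,-0.009,0.003,0,0,0,0,-0.088,-0.02,0.004,0,0,0,0,-0.095,-0.031,0.004,0,0,0,0])

```text
t: 7.6
eef_pos: [0.6163, -0.0651, 0.1467]
tool_rot: [0.139, 0.844, 0.445, -0.265]
contact_force: [-3.3, -1.0, -14.3]
gripper_width: 0.194
grasp_force: 29.7
```

```bash
python3 st.py;python3 wind.py -3.594 -1.994 8
```

```text
F tool [ 5.9546 -2.1824 13.2495] post frame tcp [0.0625 0.0288 0.0315] q [-0.038   0.7088 -0.3     1.4496  0.5464  1.5471 -1.0855]
-3.394 [-0.005 -0.013  0.   ]
-3.194 [-0.007 -0.027  0.001]
-2.994 [-0.006 -0.041  0.001]
-2.794 [-0.003 -0.054  0.002]
-2.594 [ 0.003 -0.067  0.002]
-2.394 [ 0.012 -0.078  0.002]
-2.194 [ 0.022 -0.087  0.003]
-1.994 [ 0.034 -0.094  0.003]
```

>>> arm_command(commands=[-0.005,-0.013,0.001,0,0,0,0,-0.007,-0.027,0.002,0,0,0,0,-0.006,-0.041,0.002,0,0,0,0,-0.003,-0.054,0.003,0,0,0,0,0.003,-0.067,0.003,0,0,0,0,0.012,-0.078,0.003,0,0,0,0,0.022,-0.087,0.004,0,0,0,0,0.034,-0.094,0.004,0,0,0,0])

```text
t: 8.4
eef_pos: [0.5546, 0.0111, 0.124]
tool_rot: [0.14, 0.844, 0.445, -0.265]
contact_force: [-0.2, -0.3, -0.8]
gripper_width: 0.19
grasp_force: 30.9
```

```bash
python3 st.py;python3 wind.py -1.994 -0.394 8
```

```text
F tool [ 0.1454 -0.0276  0.8909] post frame tcp [ 0.0265 -0.0652  0.029 ] q [-0.1225  0.6718 -0.3441  1.5879  0.4985  1.4981 -1.2425]
-1.794 [ 0.013 -0.004  0.   ]
-1.594 [ 0.027 -0.006  0.001]
-1.394 [ 0.041 -0.005  0.001]
-1.194 [ 0.055 -0.001  0.002]
-0.994 [0.067 0.005 0.002]
-0.794 [0.078 0.014 0.002]
-0.594 [0.087 0.025 0.003]
-0.394 [0.093 0.037 0.003]
```

>>> arm_command(commands=[0.013,-0.004,0,0,0,0,0,0.027,-0.006,0.001,0,0,0,0,0.041,-0.005,0.001,0,0,0,0,0.055,-0.001,0.002,0,0,0,0,0.067,0.005,0.002,0,0,0,0,0.078,0.014,0.002,0,0,0,0,0.087,0.025,0.003,0,0,0,0,0.093,0.037,0.003,0,0,0,0])

```text
t: 9.2
eef_pos: [0.6284, 0.0492, 0.0672]
tool_rot: [0.141, 0.844, 0.444, -0.266]
contact_force: [-2.3, -2.4, 1.7]
gripper_width: 0.194
grasp_force: 30.9
```

```bash
python3 st.py;python3 wind.py -.394 0 4; python3 - <<'E'
from station import *
import cv2,numpy as np
w=read_camera("wrist");np.savez("pics/w8.npz",**w)
E
```

```text
F tool [-3.6649 -0.5442  0.489 ] post frame tcp [-0.0659 -0.0259  0.0244] q [-0.1787  0.8536 -0.3193  1.3761  0.5225  1.531  -1.2426]
-0.296 [0.002 0.006 0.   ]
-0.197 [0.004 0.013 0.   ]
-0.099 [0.005 0.02  0.001]
0.0 [0.005 0.027 0.001]
```

>>> arm_command(commands=[0.002,0.006,0,0,0,0,0,0.004,0.013,0,0,0,0,0,0.005,0.02,0.001,0,0,0,0,0.005,0.027,0.001,0,0,0,0,0.005,0.027,0.001,0,0,0,0,0.005,0.027,0.001,0,0,0,0,0.005,0.027,0.001,0,0,0,0])

```text
t: 9.95
eef_pos: [0.6514, 0.0369, 0.0646]
tool_rot: [0.14, 0.844, 0.445, -0.266]
contact_force: [-0.5, -3.8, -2.1]
gripper_width: 0.188
grasp_force: 30.6
```

```bash
python3 st.py; cat > yel.py <<'E'
from h import *
from station import *
import sys
np.set_printoptions(suppress=True,precision=4)
w=read_camera("wrist");np.savez(f"pics/{sys.argv[1]}.npz",**w);cv2.imwrite(f"pics/{sys.argv[1]}.png",w["img"][:,:,::-1])
hsv=cv2.cvtColor(w["img"],cv2.COLOR_RGB2HSV)
for nm,lo,hi in(("yel",(22,150,90),(33,255,255)),("red",(0,180,80),(8,255,255))):
    n,l,st,ce=cv2.connectedComponentsWithStats(cv2.inRange(hsv,lo,hi))
    for i in range(1,n):
        if st[i,4]>25:
            ys,xs=np.nonzero(l==i);r=cv2.minAreaRect(np.column_stack([xs,ys]).astype(np.float32));print(nm,st[i],ce[i].round(1),np.round(r[1],1),round(r[2],1))
z=.105
print("line pred",*[proj(w,press(PR,[0,s,.105])).round(1) for s in(-.012,0,.012)])
print("marks pred q=0",*[proj(w,press(PR,[0,s,.048])).round(1) for s in(-.021,.021)],"grip top",proj(w,grip(PR,0,.023)).round(1))
E
python3 yel.py w9
```

```text
F tool [-1.5283  1.7454  3.6578] post frame tcp [-0.0698  0.0001  0.0239] q [-0.1666  0.8828 -0.3083  1.3189  0.5344  1.5469 -1.2069]
yel [  479    58   143   108 10290] [547.3 112.8] [ 89.4 154.2] 64.4
yel [532 226  28  31 470] [545.4 241.5] [30.9 16.1] 63.4
red [   0  196  126   94 5901] [ 57.7 237.3] [ 83.6 130.9] 80.1
red [ 305  219   40   71 2260] [324.1 255.6] [70. 39.] 90.0
line pred [296.1 479.5] [327.2 479.5] [358.3 479.4]
marks pred q=0 [287.2 370.5] [364.9 370.4] grip top [326.8 276. ]
```

>>> arm_command(commands=[0,0,0,0,0,0,0.5,0,0,0,0,0,0,0.5,0,0,0,0,0,0,0.5,0,0,-0.03,0,0,0,0.5,0,0,-0.07,0,0,0,0.5,-0.03,0,-0.11,0,0,0,0.5,-0.07,0,-0.14,0,0,0,0.5,-0.07,0,-0.14,0,0,0,0.5])

```text
t: 10.8
eef_pos: [0.6673, 0.0562, 0.2279]
tool_rot: [0.142, 0.846, 0.443, -0.259]
contact_force: [0.6, -0.2, 0.8]
gripper_width: 0.499
grasp_force: 0.0
```

>>> arm_command(commands=[-0.03,0,-0.03,0,0,0,0.5,-0.07,0,-0.05,0,0,0,0.5,-0.07,0,-0.05,0,0,0,0.5,-0.07,0,-0.05,0,0,0,0.5])

```text
t: 11.2
eef_pos: [0.6485, 0.0325, 0.3021]
tool_rot: [0.141, 0.845, 0.444, -0.264]
contact_force: [0.1, -0.5, -0.7]
gripper_width: 0.495
grasp_force: 0.0
```

```bash
python3 st.py;python3 yel.py w10
```

```text
F tool [0.071 0.311 0.748] post frame tcp [0.0708 0.0002 0.2155] q [-0.1795  0.6736 -0.2935  1.1462  0.4881  1.8752 -1.0428]
yel [351  69   9  11  82] [354.6  74.3] [ 7.9 10. ] 7.1
yel [464  75  19  24 236] [472.8  87. ] [21.9 11.2] 63.4
yel [297  99  12   6  71] [302.4 101.5] [ 5. 11.] 90.0
yel [312  98  37   7 173] [331.1 101.1] [36.1  5.2] 1.6
yel [ 81 107   8   7  41] [ 84.5 110.1] [7.8 4.9] 45.0
red [313   7  20  30 459] [322.6  21.6] [18.6 29.3] 5.7
red [  54   44  134   88 4773] [118.2  87.3] [ 68.5 123.1] 69.0
line pred [309.5 101.3] [324.4 101.2] [339.3 101.2]
marks pred q=0 [302.4 101.7] [345.9 101.6] grip top [324.1  16.5]
```

```bash
cat > pinrel.py <<'E'
from h import *
from station import *
import sys
np.set_printoptions(suppress=True,precision=4)
h,d=float(sys.argv[1]),float(sys.argv[2])
yaw=PIN[2];Rt=rot([0,0,-1],[-np.sin(yaw),np.cos(yaw),0]);P=pin(PIN,d);P[2]=h
print(P,rel(P,Rt),get_obs()["q"])
E
python3 pinrel.py .26 -.005
python3 - <<'E'
import cv2,numpy as np
w=cv2.imread("pics/w10.png");h=cv2.cvtColor(w,cv2.COLOR_BGR2HSV);m=cv2.inRange(h,(22,120,80),(33,255,255))
for a,b in((296,310),(312,328),(328,338),(341,352)):
    ys,xs=np.nonzero(m[92:112,a:b]);print(a,b,len(ys),xs.mean()+a,ys.mean()+92)
E
```

```text
[0.5116 0.2803 0.26  ] [   0.1273   -0.2525   -0.0396  -43.1635   14.487  -137.4891] [-0.1799  0.6755 -0.2939  1.1475  0.488   1.875  -1.0427]
296 310 72 302.5 101.5
312 328 73 319.64383561643837 100.6027397260274
328 338 49 332.42857142857144 101.04081632653062
341 352 47 344.4255319148936 101.4468085106383
```

>>> arm_command(commands=[0.015,-0.03,-0.04,-2,0,-8,0.5,0.03,-0.06,-0.04,-5,1.5,-16,0.5,0.045,-0.09,-0.04,-8,2.5,-24,0.5,0.06,-0.12,-0.04,-10,3.4,-32,0.5,0.075,-0.15,-0.04,-12.5,4,-40,0.5,0.09,-0.18,-0.04,-15,5,-48,0.5,0.105,-0.21,-0.04,-17.5,6,-56,0.5,0.127,-0.25,-0.04,-20,6.7,-64,0.5])

```text
t: 12.05
eef_pos: [0.513, 0.2788, 0.2591]
tool_rot: [0.091, 0.457, 0.867, -0.175]
contact_force: [1.2, 0.5, -0.1]
gripper_width: 0.503
grasp_force: 0.0
```

```bash
python3 pinrel.py .26 -.005
```

```text
[0.5116 0.2803 0.26  ] [  0.0017  -0.0006  -0.0014 -23.197    7.5858 -73.2391] [-0.3642  0.4956 -0.5969  1.5138  0.4955  1.5626 -0.4415]
```

>>> arm_command(commands=[0,0,0,-2.5,0.8,-8,0.6,0,0,0,-5,1.6,-16,0.6,0,0,0,-7.5,2.4,-24,0.6,0,0,0,-10,3.3,-32,0.6,0,0,0,-12.6,4.1,-40,0.6,0,0,0,-15.1,4.9,-48,0.6,0,0,0,-17.7,5.8,-56,0.6,0.002,-0.001,-0.001,-20.2,6.6,-64,0.6])

```text
t: 12.85
eef_pos: [0.5109, 0.28, 0.2596]
tool_rot: [0.012, -0.083, 0.996, -0.024]
contact_force: [1.0, 0.2, -1.0]
gripper_width: 0.605
grasp_force: 0.0
```

```bash
python3 pinrel.py .26 -.005
```

```text
[0.5116 0.2803 0.26  ] [-0.0007  0.0002 -0.0004 -2.9233  0.8912 -9.1326] [ 0.0445  0.4025 -0.9004  1.6623  0.3827  1.2586  0.7942]
```

>>> arm_command(commands=[0,0,0,-2.9,0.9,-8,0.6,-0.001,0,0.03,-2.9,0.9,-9.1,0.6,-0.001,0,0.07,-2.9,0.9,-9.1,0.6,-0.001,0,0.1,-2.9,0.9,-9.1,0.6,-0.001,0,0.1,-2.9,0.9,-9.1,0.6,-0.001,0,0.1,-2.9,0.9,-9.1,0.6])

```text
t: 13.45
eef_pos: [0.515, 0.276, 0.1608]
tool_rot: [0.0, -0.159, 0.987, -0.001]
contact_force: [0.0, 0.8, 0.3]
gripper_width: 0.601
grasp_force: 0.0
```

```bash
cat > or.py <<'E'
from h import *
from station import *
import sys
np.set_printoptions(suppress=True,precision=4)
w=read_camera("wrist");np.savez(f"pics/{sys.argv[1]}.npz",**w);cv2.imwrite(f"pics/{sys.argv[1]}.png",w["img"][:,:,::-1])
hsv=cv2.cvtColor(w["img"],cv2.COLOR_RGB2HSV)
n,l,st,ce=cv2.connectedComponentsWithStats(cv2.inRange(hsv,(8,170,70),(18,255,255)))
for i in range(1,n):
    if st[i,4]>100:
        ys,xs=np.nonzero(l==i);r=cv2.minAreaRect(np.column_stack([xs,ys]).astype(np.float32));print(st[i],ce[i].round(1),np.round(r,1) if 0 else (np.round(r[0],1),np.round(r[1],1),round(r[2],1)))
for d in(-.038,0,.04):
    for y in(-.009,.009):
        P=pin(PIN,d)+[-y*np.sin(PIN[2]),y*np.cos(PIN[2]),.009];print(d,y,proj(w,P).round(1))
E
python3 or.py w11;python3 pinrel.py .16 -.005
```

```text
[ 315  146   24   92 1930] [327.3 191.6] (array([327.4, 191.7]), array([91.2, 21.9]), 87.9)
-0.038 -0.009 [317.9 147.7]
-0.038 0.009 [340.6 147.6]
0 -0.009 [318.4 194.1]
0 0.009 [340.3 194. ]
0.04 -0.009 [318.9 239.5]
0.04 0.009 [340.  239.4]
[0.5116 0.2803 0.16  ] [ 0.0029  0.0048  0.0021 -0.0634  0.1704 -0.3521] [ 0.0677  0.5118 -0.8939  1.7678  0.4507  1.0782  0.908 ]
```

```bash
python3 - <<'E'
import numpy as np
a=.3259;d=np.array([np.cos(a),np.sin(a)]);n=np.array([-d[1],d[0]]);print(np.array([.5163,.2819])-.0015*d-.0016*n)
E
sed -i 's/PIN=\[.*/PIN=[.5154,.2799,.355]/' h.py;python3 pinrel.py .018 -.004
```

```text
[0.51539121 0.27990398]
[0.5116 0.2785 0.018 ] [ 0.0038  0.0032  0.1441 -0.0659  0.1694 -2.0194] [ 0.0677  0.5118 -0.8939  1.7678  0.4507  1.0782  0.908 ]
```

>>> arm_command(commands=[0.004,0.003,0.03,0,0.2,-2,0.6,0.004,0.003,0.06,0,0.2,-2,0.6,0.004,0.003,0.09,0,0.2,-2,0.6,0.004,0.003,0.115,0,0.2,-2,0.6,0.004,0.003,0.125,0,0.2,-2,0.6,0.004,0.003,0.135,0,0.2,-2,0.6,0.004,0.003,0.138,0,0.2,-2,0.6,0.004,0.003,0.138,0,0.2,-2,0.6])

```text
t: 14.3
eef_pos: [0.512, 0.2773, 0.0239]
tool_rot: [0.0, -0.176, 0.984, -0.001]
contact_force: [-0.5, 0.2, -0.1]
gripper_width: 0.6
grasp_force: 0.0
```

```bash
python3 or.py w12;python3 pinrel.py .018 -.004; python3 - <<'E'
from h import *
from station import *
w=np.load("pics/w12.npz");p,r=cur()
for d in(0,-.019,-.03):print(d,proj(w,p+r.apply([0,0,d])).round(1),proj(w,p+r.apply([.011,.0255,d])).round(1))
E
```

```text
[ 304  188   42  162 6326] [324.2 266.9] (array([324.5, 268.5]), array([161.,  41.]), 90.0)
-0.038 -0.009 [302.  192.3]
-0.038 0.009 [346.1 192.3]
0 -0.009 [303.6 276.2]
0 0.009 [344.6 276.2]
0.04 -0.009 [305.1 352.2]
0.04 0.009 [343.2 352.3]
[0.5116 0.2785 0.018 ] [-0.      0.0012  0.0062 -0.1233  0.0207 -0.0759] [-0.0242  0.6755 -0.7835  1.8719  0.6257  0.8586  0.7981]
0 [322.1 234.2] [369.5 215.1]
-0.019 [321.9 248.4] [374.4 227.5]
-0.03 [321.7 258.1] [377.8 235.9]
```

>>> arm_command(commands=[0,0.001,0.005,0,0,0,0.3,0,0.001,0.005,0,0,0,0,0,0.001,0.005,0,0,0,0,0,0.001,0.005,0,0,0,0,0,0.001,0.005,0,0,0,0,0,0.001,0.005,0,0,0,0,0,0.001,0.005,0,0,0,0], force=60)

```text
t: 15.05
eef_pos: [0.5111, 0.278, 0.0184]
tool_rot: [-0.0, -0.176, 0.984, -0.001]
contact_force: [-1.3, 0.7, 5.1]
gripper_width: 0.188
grasp_force: 59.9
```

```bash
python3 pinrel.py .018 -.004;python3 st.py
```

```text
[0.5116 0.2785 0.018 ] [-0.0007  0.0003  0.0004 -0.1305 -0.0505 -0.0679] [-0.0301  0.683  -0.7778  1.8746  0.6328  0.8507  0.7909]
F tool [ 0.9677  1.0662 -5.1026] post frame tcp [-0.1941 -0.252   0.0546] q [-0.0301  0.683  -0.7778  1.8746  0.6328  0.8507  0.7909]
```

>>> arm_command(commands=[0,0,-0.02,0,0,0,0,0,0,-0.045,0,0,0,0,0,0,-0.08,0,0,0,0,0,0,-0.12,0,0,0,0,0,0,-0.16,0,0,0,0,0,0,-0.16,0,0,0,0,0,0,-0.16,0,0,0,0])

```text
t: 15.75
eef_pos: [0.5114, 0.2778, 0.1783]
tool_rot: [0.0, -0.176, 0.984, -0.001]
contact_force: [0.0, -0.3, -1.0]
gripper_width: 0.189
grasp_force: 59.2
```

```bash
cat > ins.py <<'E'
from h import *
from station import *
import sys
np.set_printoptions(suppress=True,precision=4)
s,dz=float(sys.argv[1]),float(sys.argv[2])  # s: distance of pin_seat from hole along pin (negative = before)
F=frame(PR[2]);H=press(PR,[0,0,.032]);P=H+F[:,1]*(s-.074-.0045);P[2]=H[2]-.0366+dz
Rt=rot([0,0,-1],[-np.sin(PR[2]),np.cos(PR[2]),0]);o=get_obs();p,r=cur(o)
print(H,P,rel(P,Rt),"q",o["q"],"F tool",r.inv().apply(o["contact_force"]),"M",r.inv().apply(o["torque"]))
E
python3 or.py w13; python3 ins.py -.092 .1;python3 ins.py -.092 0
```

```text
[ 303  192   43  166 6444] [323.6 272.4] (array([324. , 274.5]), array([165.,  42.]), 90.0)
-0.038 -0.009 [313.2 146.7]
-0.038 0.009 [334.5 146.7]
0 -0.009 [313.6 190.5]
0 0.009 [334.3 190.5]
0.04 -0.009 [314.  233.5]
0.04 0.009 [334.  233.5]
[ 0.6217 -0.0064  0.1112] [0.4811 0.0901 0.1746] [ 0.0926 -0.1653  0.0032 -0.2503 -0.0469 54.6808] q [ 0.078   0.4961 -0.9133  1.7572  0.4366  1.1094  0.9455] F tool [ 0.2401 -1.1825  3.0072] M [0.0725 0.0903 0.0129]
[ 0.6217 -0.0064  0.1112] [0.4811 0.0901 0.0746] [ 0.0923 -0.165   0.1032 -0.2503 -0.0469 54.6808] q [ 0.078   0.4961 -0.9133  1.7572  0.4366  1.1094  0.9455] F tool [ 0.2401 -1.1825  3.0072] M [0.0725 0.0903 0.0129]
```

>>> arm_command(commands=[0.012,-0.021,0,0,0,7,0,0.024,-0.042,0,0,0,14,0,0.036,-0.063,0,0,0,21,0,0.048,-0.084,0,0,0,28,0,0.06,-0.105,0,0,0,35,0,0.072,-0.126,0,-0.1,0,42,0,0.084,-0.147,0.002,-0.2,0,49,0,0.0926,-0.1653,0.003,-0.25,0,54.7,0])

```text
t: 16.6
eef_pos: [0.4796, 0.0888, 0.1735]
tool_rot: [-0.002, 0.299, 0.954, -0.0]
contact_force: [0.1, -0.4, -1.4]
gripper_width: 0.19
grasp_force: 59.2
```

>>> arm_command(commands=[0,0,0.02,0,0,0,0,0,0,0.05,0,0,0,0,0,0,0.08,0,0,0,0,0,0,0.1,0,0,0,0,0,0,0.1,0,0,0,0,0,0,0.1,0,0,0,0])

```text
t: 17.2
eef_pos: [0.4805, 0.0911, 0.0748]
tool_rot: [-0.001, 0.296, 0.955, 0.0]
contact_force: [-0.3, 0.2, -1.5]
gripper_width: 0.19
grasp_force: 59.2
```

```bash
python3 ins.py -.092 0; python3 or.py w14; python3 - <<'E'
from station import *
import cv2,numpy as np
t=read_camera("top");s=read_camera("scene")
r=lambda im,x,y,w,h,W,H:cv2.resize(im[y:y+h,x:x+w,::-1],(W,H),interpolation=cv2.INTER_CUBIC)
a=np.hstack([r(t["img"],270,120,100,150,400,600),r(s["img"],270,160,100,150,400,600)])
cv2.imwrite("pics/c14.png",a);np.savez("pics/s14.npz",**s);np.savez("pics/t14.npz",**t)
E
```

```text
[ 0.6217 -0.0064  0.1112] [0.4811 0.0901 0.0746] [-0.001  -0.0006  0.0002 -0.0137 -0.1619  0.0239] q [ 0.241   0.4183 -0.6689  2.0632  0.3636  0.7785  0.3206] F tool [ 0.3588 -0.0361  1.4561] M [-0.0442  0.0404 -0.0035]
[ 303  193   43  165 6383] [323.6 273.1] (array([324., 275.]), array([164.,  42.]), 90.0)
-0.038 -0.009 [592.3  59.3]
-0.038 0.009 [616.8  29.4]
0 -0.009 [639.6 103.7]
0 0.009 [663.8  75.7]
0.04 -0.009 [684.7 147.2]
0.04 0.009 [708.4 121. ]
```

>>> arm_command(commands=[-0.011,-0.0006,0,0,0,0,0,-0.021,-0.0006,0,0,0,0,0,-0.031,-0.0006,0,0,0,0,0,-0.036,-0.0006,0,0,0,0,0,-0.041,-0.0006,0,0,0,0,0,-0.041,-0.0006,0,0,0,0,0,-0.041,-0.0006,0,0,0,0,0])

```text
t: 18.05
eef_pos: [0.5147, 0.0677, 0.0755]
tool_rot: [-0.0, 0.296, 0.955, 0.001]
contact_force: [-0.5, 0.1, -1.5]
gripper_width: 0.187
grasp_force: 59.2
```

```bash
python3 ins.py -.052 0
```

```text
[ 0.6217 -0.0064  0.1112] [0.514  0.0674 0.0746] [ 0.0004 -0.0006  0.0009  0.0745 -0.0646  0.0177] q [ 0.2751  0.4569 -0.6497  1.9981  0.3763  0.8063  0.3799] F tool [ 0.4385 -0.1617  1.5391] M [0.0196 0.042  0.0199]
```

Tip is 10 mm inside the nut with no contact force. Onward.

>>> arm_command(commands=[-0.005,0,0,0,0,0,0,-0.01,0,0,0,0,0,0,-0.015,0,0,0,0,0,0,-0.02,0,0,0,0,0,0,-0.02,0,0,0,0,0,0])

```text
t: 18.55
eef_pos: [0.5323, 0.0555, 0.0756]
tool_rot: [0.0, 0.297, 0.955, 0.001]
contact_force: [0.2, -0.4, -2.1]
gripper_width: 0.189
grasp_force: 59.2
```

```bash
python3 ins.py -.032 0
```

```text
[ 0.6217 -0.0064  0.1112] [0.5305 0.0561 0.0746] [ 0.0017 -0.0005  0.001   0.0899 -0.0171 -0.0621] q [ 0.2897  0.4777 -0.6395  1.9628  0.3824  0.8215  0.4076] F tool [-0.4356 -0.249   2.0755] M [-0.0101  0.0311 -0.0314]
```

>>> arm_command(commands=[-0.005,0,0,0,0,0,0,-0.01,0,0,0,0,0,0,-0.015,0,0,0,0,0,0,-0.02,0,0,0,0,0,0,-0.024,0,0,0,0,0,0,-0.024,0,0,0,0,0,0])

```text
t: 19.15
eef_pos: [0.5518, 0.0422, 0.0755]
tool_rot: [0.0, 0.296, 0.955, 0.001]
contact_force: [0.2, 0.3, -1.2]
gripper_width: 0.189
grasp_force: 59.2
```

```bash
python3 ins.py -.006 0
```

```text
[ 0.6217 -0.0064  0.1112] [0.552  0.0414 0.0746] [-0.0005 -0.0005  0.0009  0.0884 -0.0272 -0.047 ] q [ 0.3047  0.5025 -0.6294  1.9209  0.3886  0.8404  0.4393] F tool [-0.0177  0.3147  1.2077] M [-0.029   0.0652 -0.0607]
```

>>> arm_command(commands=[-0.003,0,0,0,0,0,0,-0.005,0,0,0,0,0,0,-0.007,0,0,0,0,0,0,-0.008,0,0,0,0,0,0,-0.008,0,0,0,0,0,0])

```text
t: 19.65
eef_pos: [0.554, 0.0415, 0.075]
tool_rot: [-0.004, 0.295, 0.956, 0.001]
contact_force: [-10.5, 7.7, 3.2]
gripper_width: 0.191
grasp_force: 59.8
```

```bash
python3 ins.py 0 0
```

```text
[ 0.6217 -0.0064  0.1112] [0.5569 0.038  0.0746] [-0.0044 -0.0012  0.0003 -0.0125 -0.4292  0.1707] q [ 0.3076  0.5104 -0.6307  1.9107  0.386   0.8496  0.4494] F tool [13.0918  0.4559 -3.0899] M [-0.051   2.6122  0.1367]
```

```bash
python3 - <<'E'
from h import *
from station import *
w=read_camera("wrist");t=read_camera("top");s=read_camera("scene")
np.savez("pics/s15.npz",**s)
r=lambda im,x,y,w,h,W,H:cv2.resize(im[y:y+h,x:x+w,::-1],(W,H),interpolation=cv2.INTER_CUBIC)
a=np.vstack([np.hstack([r(t["img"],300,120,80,60,400,300),r(s["img"],300,180,80,60,400,300)]),np.hstack([r(w["img"],160,100,320,240,400,300),r(s["img"],315,205,40,30,400,300)])])
cv2.imwrite("pics/c15.png",a)
for n,c in(("s",s),("t",t)):
  print(n,[proj(c,press(PR,[0,y,.032])).round(1).tolist() for y in(-.026,.026,.036)])
E
```

```text
s [[326.0, 223.6], [328.0, 242.4], [328.4, 246.1]]
t [[337.8, 168.5], [350.9, 149.7], [353.4, 146.1]]
```

View pics/c15.png

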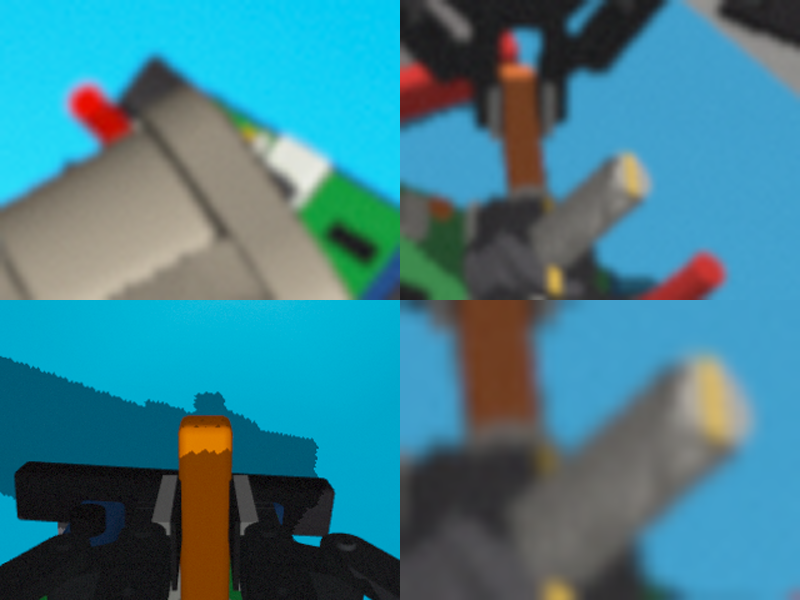

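Scene crop (right side): the grey collar at (520,190) sits tight against the dark nut, under the orange handle; wrist: handle (205,430) held squarely. The 13 N axial stop agrees, so it is seated. I'll relieve the push, release and withdraw upward.

>>> arm_command(commands=[0.003,0,0,0,0,0,0,0.003,0,0,0,0,0,0.3,0.004,0,0,0,0,0,0.5,0.004,0,0,0,0,0,0.6,0.004,0,0,0,0,0,0.6,0.004,0,0,0,0,0,0.6])

```text
t: 20.4
eef_pos: [0.5549, 0.0401, 0.0757]
tool_rot: [0.0, 0.296, 0.955, 0.001]
contact_force: [0.8, -0.2, 0.3]
gripper_width: 0.6
grasp_force: 0.0
```

```bash
python3 ins.py 0 0; python3 or.py w16
```

```text
[ 0.6217 -0.0064  0.1112] [0.5569 0.038  0.0746] [-0.0029 -0.0006  0.001   0.087  -0.019  -0.019 ] q [ 0.3068  0.5062 -0.6281  1.9142  0.3896  0.8435  0.4443] F tool [-0.7649  0.2958 -0.3245] M [-0.0237  0.0148  0.0122]
[ 311  181   53  159 6151] [336.5 260. ] (array([336.2, 260.7]), array([ 40.3, 159.4]), 6.1)
-0.038 -0.009 [ 621.5 -142.2]
-0.038 0.009 [ 646.8 -176. ]
0 -0.009 [674.2 -86.1]
0 0.009 [ 699.2 -118.2]
0.04 -0.009 [723.9 -30.4]
0.04 0.009 [748.4 -60.7]
```

>>> arm_command(commands=[0,0.002,-0.02,0,0,0,0.7,0,0.002,-0.05,0,0,0,0.7,0,0.002,-0.09,0,0,0,0.7,0,0.002,-0.13,0,0,0,0.7,0.04,0.002,-0.16,0,0,0,0.7,0.08,0.002,-0.16,0,0,0,0.7,0.08,0.002,-0.16,0,0,0,0.7,0.08,0.002,-0.16,0,0,0,0.7])

```text
t: 21.25
eef_pos: [0.4894, 0.0871, 0.2359]
tool_rot: [0.0, 0.295, 0.955, 0.0]
contact_force: [-0.0, 0.1, -0.4]
gripper_width: 0.698
grasp_force: 0.0
```

```bash
python3 or.py w17|head -3; python3 - <<'E'
from h import *
from station import *
F=frame(PR[2]);H=press(PR,[0,0,.032])
# expected seated, drooped 0.2 rad: handle end nearest collar 34 mm.., rear end 112 mm from axis
for n in("scene","top","wrist"):
    c=read_camera(n);np.savez(f"pics/z_{n}.npz",**c);hsv=cv2.cvtColor(c["img"],cv2.COLOR_RGB2HSV)
    k,l,st,ce=cv2.connectedComponentsWithStats(cv2.inRange(hsv,(7,140,60),(18,255,255)))
    for i in range(1,k):
        if st[i,4]>15: print(n,st[i],ce[i].round(1))
    for dr in(.2,):
        f=lambda d,o:proj(c,H-F[:,1]*np.cos(dr)*d+np.array([0,0,-np.sin(dr)*d+o])).round(1).tolist()
        print(" expect front/rear, top edge",f(.034,.009),f(.112,.009),"mid",f(.073,0), "tip",f(-.036,0))
E
```

```text
[ 316  224   25   79 1450] [327.9 262.8] (array([327.8, 263. ]), array([19.5, 77.6]), 5.7)
-0.038 -0.009 [467.6  68.1]
-0.038 0.009 [480.   51.9]
scene [274   0  24  15  48] [281.8   8.9]
scene [ 511  121   84   64 2858] [552.3 151.7]
scene [575 170  18  20  72] [582.9 180.3]
scene [323 200   7  18  92] [326.  208.7]
scene [366 286  23  23 217] [376.1 296.7]
 expect front/rear, top edge [325.7, 220.4] [323.0, 199.6] mid [324.3, 212.2] tip [328.4, 243.9]
top [  46   35   62   80 4649] [76.6 74.9]
top [  0 110   5  61 204] [  1.4 134.6]
top [ 38 119  48   5 159] [ 62.2 120.6]
top [315 171  21  25 189] [325.2 182.5]
top [  0 191   2  15  21] [  0.5 197.8]
 expect front/rear, top edge [336.0, 171.1] [316.7, 199.0] mid [326.2, 185.4] tip [353.5, 145.9]
wrist [ 316  223   26   79 1490] [328.5 262.1]
wrist [279 292  11  11  96] [283.7 296.8]
 expect front/rear, top edge [322.3, 309.0] [322.1, 231.2] mid [322.2, 266.3] tip [322.4, 369.2]
```

```bash
python3 - <<'E'
from h import *
np.set_printoptions(suppress=True,precision=4)
F=frame(PR[2]);H=press(PR,[0,0,.032])
c=np.load("pics/z_wrist.npz");hsv=cv2.cvtColor(c["img"],cv2.COLOR_RGB2HSV)
k,l,st,ce=cv2.connectedComponentsWithStats(cv2.inRange(hsv,(20,130,80),(34,255,255)))
for i in range(1,k):
    if st[i,4]>15: print("yel",st[i],ce[i].round(1))
print("pred line",[proj(c,press(PR,[0,y,.105])).round(1).tolist() for y in(-.0105,.0105)],"marks",[proj(c,press(PR,[0,y,.048])).round(1).tolist() for y in(-.021,.021)])
# grey profile along the pin axis, columns 326-336, below the handle
for r in range(296,345,2): print(r,c["img"][r,318:336:4].mean(0).round().astype(int).tolist(),end=" ")
E
```

```text
yel [253   9  10  12  93] [257.3  14.1]
yel [330 319   6  13  57] [332.2 324.8]
yel [378 344  25  19 262] [392.2 351.7]
pred line [[371.1, 370.9], [370.2, 390.5]] marks [[331.7, 326.4], [331.5, 362.0]]
296 [213, 118, 0] 298 [212, 118, 0] 300 [192, 108, 13] 302 [81, 80, 76] 304 [166, 164, 156] 306 [191, 189, 181] 308 [191, 189, 181] 310 [187, 185, 177] 312 [115, 114, 111] 314 [75, 72, 72] 316 [66, 65, 64] 318 [57, 54, 51] 320 [99, 90, 52] 322 [107, 98, 55] 324 [118, 107, 51] 326 [123, 112, 56] 328 [123, 113, 59] 330 [120, 111, 72] 332 [101, 99, 100] 334 [112, 110, 109] 336 [126, 124, 122] 338 [118, 116, 114] 340 [138, 136, 133] 342 [161, 160, 155] 344 [164, 162, 156]
```

```bash
python3 - <<'E'
from h import *
F=frame(PR[2]);H=press(PR,[0,0,.032]);c=np.load("pics/z_wrist.npz")
for g in(0,.002,.004,.006):
  print(g,[proj(c,H-F[:,1]*(.026+g)+np.array([0,0,h])).round(1).tolist() for h in(.002,.007,.012)],"back",proj(c,H-F[:,1]*(.034+g)+np.array([0,0,.007])).round(1))
print("flange edge",proj(c,press(PR,[0,-.026,.048])),proj(c,press(PR,[0,-.026,.040])))
E
```

```text
0 [[322.3, 315.2], [322.3, 318.3], [322.2, 321.3]] back [322.2 311.2]
0.002 [[322.3, 313.5], [322.3, 316.5], [322.2, 319.6]] back [322.2 309.4]
0.004 [[322.3, 311.8], [322.2, 314.7], [322.2, 317.8]] back [322.2 307.6]
0.006 [[322.3, 310.0], [322.2, 313.0], [322.2, 316.0]] back [322.2 305.8]
flange edge [331.7157309  322.03045429] [326.91639385 317.97657529]
```

The collar's back edge is measured at row 302, and a seated pin drooped 0.2 rad predicts 302.6. The pin is seated, the gripper is clear and the nut marks are in line, so I'm handing in.

```bash
python3 -c "
from station import *
print(hand_in())"
```

```text
the job is handed in; nothing more can be done
None
```

I wound the nut down to its alignment mark, pushed the pin through nut and post until its shoulder met the nut (about 13 N), let go, and handed the job in at about 21 s with the gripper clear; `hand_in` gave no verdict.

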